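# Put the trinket cup away and latch the cubby gate

## Robot

A 6-joint arm with a two-finger parallel gripper is mounted at the origin on the work surface. World frame = base frame: x ahead of the robot, y to its left, z up, the work surface at z = 0. Lengths are in m, angles in rad, forces in N, time in s.
With the tool pointing down it reaches from about 0.375 to 0.75 m from the base axis. Payload 9 kg.
Tool frame: the origin (TCP) lies at the very end of the fingers, on their centre line; the grasp point (between the pads) lies 19 mm behind it; z points along the fingers, y is the line along which they close (so a half turn about z gives the same grasp; the last joint's range is limited). The gripper opens to 85 mm and grips with 20 to 120 N. Pads are 22 mm wide; open, the fingers measure 114 mm over their backs; the gripper's body (76 mm by 85 mm) begins 54 mm behind the grasp point. The pads swing forward as they close: fully open they stand 13 mm farther back than shut.
Start: joints at [-1.556, 0.104, 0.097, 1.564, 0, 1.353], TCP at [0.138, -0.584, 0.231] pointing down, gripper open.
Joint ranges: [-2.99, 2.99], [-0.84, 1.86], [-1.1, 1.16], [-1.84, 2.11], [-1.51, 1.56], [-3.14, 3.14]. Speed limits (rad/s): [2.22, 2.22, 2.57, 3.14, 3.14, 3.14].

## Interface

Orientations are given as a rotation vector (axis times angle).
In Python, from cell import monitor, capture, calibration, workorder gives the robot as it stands.
- The arm moves only by the tool jog_arm, never from a script. Its argument "series" is a list of rows, each a list of 7 numbers: the shift along the tool's x, y, z in units of 0.06 m (1.0 is 0.06 m), then the turn, a rotation vector about the tool's x, y, z in units of 0.12 rad (1.0 is 0.12 rad), then the opening, from 0 (shut) to 1 (fully open). A call has 1 to 10 rows; each row shifts and turns the commanded pose from where the row before left it, along the tool's axes as they then stand; what a row does not reach is not made up. A row lasts 1/8 s, in which the tool goes at most 62.5 mm and 10.7 degrees, less where a joint would pass 70% of its speed; a pose out of reach is approached as far as the arm can. A call with a number of a shift or a turn outside -1 to 1 is refused whole. A call with a gripper value outside its range is refused whole. The fingers move at their own pace and stop on an object; the grip force is fixed at half the most. Time passes only in rows, so rows that do not move let the fingers close. It gives the time, the measured TCP pose, the force, the opening and the grip force at its end, in the units of the state.
- monitor.state(): the state, without advancing time (a new reading comes with each control period).
- capture(name): name is "scene" or "top" or "wrist"; returns the picture (420x560x3 uint8, red, green, blue); there is no depth.
- calibration(name): a dict with "intrinsics" (3x3 intrinsics, pixels), "rvec" (rotation vector, rad) and "tvec" (3), from world to camera coordinates, as OpenCV has them. Camera axes: x right, y down, z forward; pixel columns grow to the right and rows downward; lengths in m; the calibration is good to about 2 mm. A picture is of the moment at which its call begins: read the wrist's pose just before it. calibration takes no time and is no camera call; for the wrist camera it gives the pose at the moment of the call.
- workorder.finish_job(): hands the job in; it is judged then, once.
The state is a dict: "time_s": time; "joints": joint angles; "joint_vel": joint speeds; "joint_torque": joint torques, N m; "ee_pos": TCP position; "ee_rot": TCP orientation; "wrist_force": force on the tool from outside, world axes, zero at the start; "wrist_torque": the same for the moment, N m; "gripper_width": opening from 0.0 (shut) to 1.0 (fully open); "grip_force": force on a finger pad.
Only numpy, scipy, OpenCV 4.12 (cv2) and the standard library are available. Lean on these libraries where they do the work, as an engineer would, in place of code of your own. Each camera call takes 0.05 s, during which the arm holds its last target. There are 200 camera calls.

## Task

Stand the grey trinket cup upright in the middle of the open-topped maple cubby, then push the cubby's hinged gate shut until its sprung latch snaps in and the gate stays shut by itself. Push gently: do not slam or force the gate, and leave the key, the fob and the shoehorn alone.

Things in the scene. Friction and masses are not known exactly. Their poses are not given: they have to be found in the camera images.
- cubby: Fixed open-topped maple compartment, 190 mm deep (its x) x 200 wide (its y) x 90 high; 6 mm boards and floor. Origin: centre of its underside. Its front, open except for the gate, looks along its own -x; front plane at x = -95 mm; walls on the +x, +y and -y sides. Its yaw varies.
- gate_hinge (a point): Point on the vertical hinge axis of the gate: cubby frame x = -95, y = +100 mm, 50 mm above the work surface (the +y front corner).
- gate (a joint): Gate angle, rad: 0 = flush with the cubby's front, growing as it swings outward (clockwise from above), at most 1.3. Slight friction: it stays where left, but within 0.21 rad a spring plunger (1.5 to 4 N at the free edge) pushes it out unless latched. Latched it rests between 0.01 and 0.115; unlatched it springs back to about 0.21. Closing faster than 1.6 rad/s is slamming.
- gate_panel: The maple gate board, 12 mm thick, 194 wide, from 6 to 94 mm above the work surface. Origin on the hinge axis at the work surface, axes parallel to the cubby's when shut; it runs along its own -y (y = -5 to -199 mm); outer face at x = -12 mm (thin inlay to -14), inner face at x = 0. More than 16 N on it is forcing it.
- gate_push (a point): Good place to push: on the gate's outer face, 170 mm from the hinge axis (29 mm from the free edge), 60 mm above the work surface. Pushing here the force climbs to 5 to 9 N as the bevel rides up the strike, eases to about 4 N for some 7 mm, then the tongue snaps in; 1.5 mm further the gate meets a firm stop and the force climbs steeply.
- cup: Loose grey ceramic cup without handle, slightly tapered, rim diameter 62 mm, 75 mm high, 4 mm wall, 0.13 to 0.21 kg. Origin: centre of its underside.
- key: Loose flat copper mailbox key, 66 mm long, 4 mm thick, lying on the work surface; a bystander.
- fob: Loose green enamel disc, 36 mm across, 7 mm thick, with a steel ring; a bystander.
- shoehorn: Loose silver-plated shoehorn, 190 mm long, 40 mm wide at the blade, 6 mm thick, lying flat; a bystander.
- latch (a point): Tip of the sprung steel tongue on the gate's inner side, 35 degree bevel leading; tongue and case reach 40 mm into the cubby (keep the cup clear), brass thumb stem to 108 mm high. Strike and stop, on the cubby's -y wall, sit at a depth that varies from run to run and is not measured: the snap comes anywhere between 0.108 and 0.01 rad of gate angle.
Mind the look-alikes: they are no part of the job. Of the things that look like the cup, take the one that is farthest to the robot's right at the start.

How it is judged:
On the way:
1. the cup stands upright in the middle of the cubby, let go, with the gate still open (x of cup in the frame of cubby between -0.035 and 0.045 m and y of cup in the frame of cubby between -0.05 and 0.05 m and height (world z) of cup below 0.012 m and angle between cup's own z axis and vertical below 0.1 rad and contact force between the fingers and cup below 0.1 N and value of joint gate above 0.3 rad), for 0.2 s.
At the end, for the whole second after the job is handed in: The gate, let go, stays within 0.15 rad of flush (only the snapped-in latch can hold it there) and at rest; the cup stands upright (within 0.1 rad) and still on the cubby floor, its centre within 50 mm (across the width) and 45 mm to the back or 35 mm to the front of the cubby's middle (value of joint gate below 0.15 rad and velocity of joint gate below 0.05 rad/s and x of cup in the frame of cubby between -0.035 and 0.045 m and y of cup in the frame of cubby between -0.05 and 0.05 m and height (world z) of cup below 0.012 m and angle between cup's own z axis and vertical below 0.1 rad and linear speed of cup below 0.02 m/s); the robot touches nothing.
It fails at once if the gate is forced: pushed with more than 16 N (contact force between any of the fingers, the arm and gate_panel above 16 N).
It fails at once if the gate is slammed: closing faster than 1.6 rad/s (velocity of joint gate below -1.6 rad/s).
It fails at once if the key is disturbed (moved over 20 mm) (distance of key from where it was at the start of the episode above 0.02 m).
It fails at once if the fob is disturbed (moved over 20 mm) (distance of fob from where it was at the start of the episode above 0.02 m).
It fails at once if the shoehorn is disturbed (moved over 20 mm) (distance of shoehorn from where it was at the start of the episode above 0.02 m).
It also fails if it takes over 59 s, if anything falls off the work surface, if the arm or the gripper's body presses on something with over 40 N, if the wrist force passes 120 N, or if a joint passes its speed limit or range.

## Working session

There is one attempt and no reset: what is moved stays moved. The work goes in short steps, Python scripts to look and compute and a tool call to move; the robot and the scene stay as the last step left them, time stands still between calls to the robot, and variables do not carry over. Pictures are saved under pics/ and viewed, at most 10 in all, crops included, and the job is handed in when it is done.

Besides the shell and the picture viewer there is one more tool, called after "Emit:" as a command line: name --pt "numbers of a row" for each row, then --argument value for the rest. jog_arm: Moves the arm, as the interface text tells. Its arguments: {"type":"object","properties":{"series":{"type":"array","items":{"type":"array","items":{"type":"number"}}}},"required":["series"]}

```bash
mkdir -p pics; ls; python3 - <<'E'
from cell import monitor,capture,calibration
import cv2,numpy as np
a=capture("scene");b=capture("top")
np.save('scene0.npy',a);np.save('top0.npy',b)
cv2.imwrite('pics/s0.png',a[:,:,::-1]);cv2.imwrite('pics/t0.png',b[:,:,::-1])
for n in("scene","top","wrist"):
    c=calibration(n);R=cv2.Rodrigues(np.array(c['rvec']))[0];print(n,np.round(c['intrinsics'],1).tolist(),np.round(-R.T@np.array(c['tvec']),3),np.round(R,2).tolist())
print(monitor.state())
E
```

```text
pics
scene [[440.7, 0.0, 282.1], [0.0, 440.7, 208.7], [0.0, 0.0, 1.0]] [ 1.067 -0.217  0.829] [[0.46, 0.89, -0.01], [0.72, -0.38, -0.58], [-0.52, 0.26, -0.81]]
top [[416.0, 0.0, 290.3], [0.0, 416.0, 210.2], [0.0, 0.0, 1.0]] [0.34 0.04 1.19] [[-0.02, -1.0, 0.0], [-0.98, 0.02, -0.19], [0.19, -0.01, -0.98]]
wrist [[378.5, 0.0, 280.4], [0.0, 378.5, 206.6], [0.0, 0.0, 1.0]] [ 0.204 -0.569  0.373] [[0.23, -0.97, -0.0], [-0.94, -0.22, 0.27], [-0.26, -0.06, -0.96]]
{'time_s': 0.1, 'joints': array([-1.55572552e+00,  1.04632617e-01,  9.65559045e-02,  1.56387277e+00,
        1.45070776e-05,  1.35307150e+00]), 'joint_vel': array([ 0.00097976, -0.00146819,  0.00243182, -0.00098379,  0.00031585,
        0.00065717]), 'joint_torque': array([ 7.30755884e-03, -5.58211005e+01,  5.04716420e+01,  1.32616202e-02,
       -2.47044454e-04,  3.05471403e-06]), 'ee_pos': array([ 0.13841401, -0.58352681,  0.23060903]), 'ee_rot': array([-3.11919679e+00, -3.64716278e-01, -2.05822544e-04]), 'wrist_force': array([ 0.0939621 , -0.37472511,  0.41019811]), 'wrist_torque': array([ 0.00735486,  0.0018897 , -0.01581943]), 'grip_force': 0.0, 'gripper_width': 0.9995917114172953}
```

View pics/s0.png

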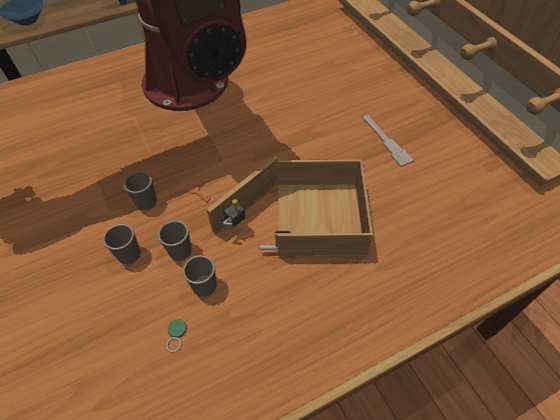

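View pics/t0.png

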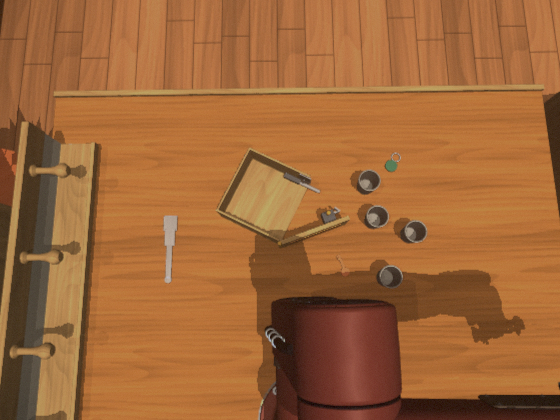

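Four look-alike cups. In top they are at (369,182), (376,217), (415,232) and (391,277), and in scene about (200,275), (175,240), (123,243) and (140,190). The robot's right is image-right in top, so (415,232) fits, which is scene (123,243). I'll measure to confirm.

```bash
cat > h.py <<'E'
import numpy as np,cv2
from scipy.spatial.transform import Rotation as Ro
from cell import monitor,capture,calibration
def cam(n):
    c=calibration(n);R=cv2.Rodrigues(np.array(c['rvec'],float))[0];return np.array(c['intrinsics']),R,np.array(c['tvec'],float).ravel()
def ray(C,uv):
    K,R,t=C;d=R.T@np.linalg.solve(K,[uv[0],uv[1],1.]);return -R.T@t,d/np.linalg.norm(d)
def plane(C,uv,z):
    o,d=ray(C,uv);return o+d*(z-o[2])/d[2]
def tri(C1,a,C2,b):
    o1,d1=ray(C1,a);o2,d2=ray(C2,b)
    s=np.linalg.lstsq(np.c_[d1,-d2],o2-o1,rcond=None)[0]
    p,q=o1+d1*s[0],o2+d2*s[1];return (p+q)/2,np.linalg.norm(p-q)
def proj(C,p):
    K,R,t=C;q=K@(R@np.asarray(p)+t);return q[:2]/q[2]
E
python3 - <<'E'
from h import *
out=[]
for n,box in(("scene",(90,150,260,310)),("top",(340,150,450,300))):
    im=np.load(n+'0.npy');hsv=cv2.cvtColor(im,cv2.COLOR_RGB2HSV)
    m=((hsv[...,1]<75)|((hsv[...,1]<95)&(hsv[...,2]<60))).astype(np.uint8)*255
    k=np.zeros_like(m);x0,y0,x1,y1=box;k[y0:y1,x0:x1]=m[y0:y1,x0:x1]
    k=cv2.morphologyEx(k,cv2.MORPH_OPEN,np.ones((3,3)))
    cs=[c for c in cv2.findContours(k,cv2.RETR_EXTERNAL,cv2.CHAIN_APPROX_NONE)[0] if cv2.contourArea(c)>200]
    C=cam(n)
    for c in cs: print(n,cv2.boundingRect(c),cv2.contourArea(c),plane(C,c.reshape(-1,2).mean(0),.04).round(3))
    v=im[:,:,::-1].copy();cv2.drawContours(v,cs,-1,(0,0,255),1)
    v=cv2.resize(v[y0:y1,x0:x1],None,fx=3,fy=3,interpolation=cv2.INTER_NEAREST)
    out.append(v)
h=max(o.shape[0] for o in out);out=[cv2.copyMakeBorder(o,0,h-o.shape[0],0,0,cv2.BORDER_CONSTANT) for o in out]
v=np.hstack(out);s=min(1,800/v.shape[1],600/v.shape[0]);cv2.imwrite('pics/c1.png',cv2.resize(v,None,fx=s,fy=s));print(v.shape,s)
E
```

```text
scene (183, 255, 33, 41) 975.0 [ 0.632 -0.185  0.04 ]
scene (104, 224, 36, 40) 977.5 [ 0.487 -0.304  0.04 ]
scene (158, 221, 33, 40) 908.0 [ 0.531 -0.202  0.04 ]
scene (223, 204, 22, 25) 357.0 [ 0.529 -0.071  0.04 ]
scene (124, 172, 32, 38) 837.0 [ 0.369 -0.229  0.04 ]
(480, 840, 3) 0.9523809523809523
```

View pics/c1.png

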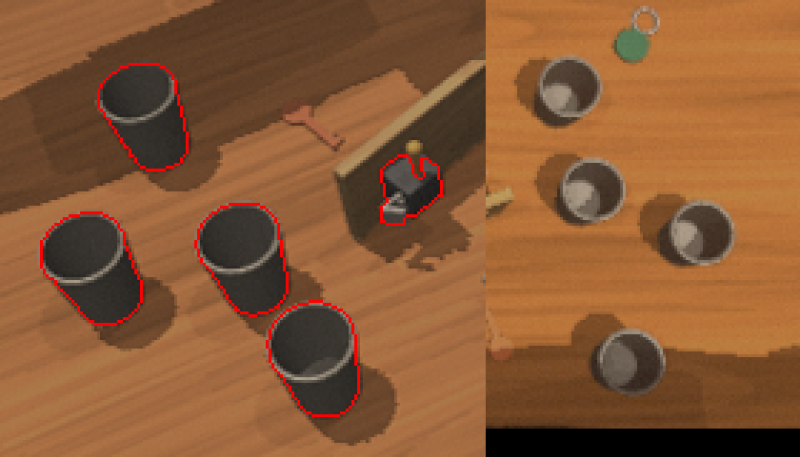

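The left picture (scene) shows four grey cups. The target is the leftmost in scene, with its rim at about (119,236), and the rightmost in top, with its rim at about (416,232). It has y=-0.304, against -0.229, -0.202 and -0.185 for the others, so it is farthest right. Next I triangulate its rim and measure the cubby.

```bash
python3 - <<'E'
from h import *
S,T=cam('scene'),cam('top')
print('rim',tri(S,(119.1,236.1),T,(415.7,231.6)))
o=[]
for n,(x0,y0,x1,y1),f in(("scene",(200,145,385,270),4),("top",(205,140,360,255),4)):
    im=np.load(n+'0.npy')[y0:y1,x0:x1,::-1];v=cv2.resize(im,None,fx=f,fy=f,interpolation=cv2.INTER_CUBIC)
    for i in range(0,x1-x0,20): cv2.putText(v,str(x0+i),(i*f,8),0,.3,(255,255,255));cv2.line(v,(i*f,10),(i*f,14),(255,255,255))
    for i in range(0,y1-y0,20): cv2.putText(v,str(y0+i),(0,i*f+4),0,.3,(255,255,255))
    cv2.imwrite('pics/q_%s.png'%n,v);print(v.shape)
E
```

```text
rim (array([ 0.49069949, -0.30404086,  0.07119957]), np.float64(0.0031516300265582837))
(500, 740, 3)
(460, 620, 3)
```

View pics/q_scene.png

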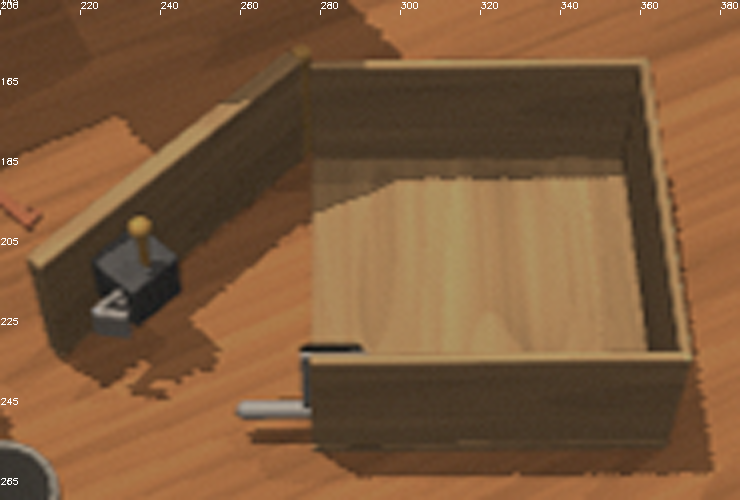

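View pics/q_top.png

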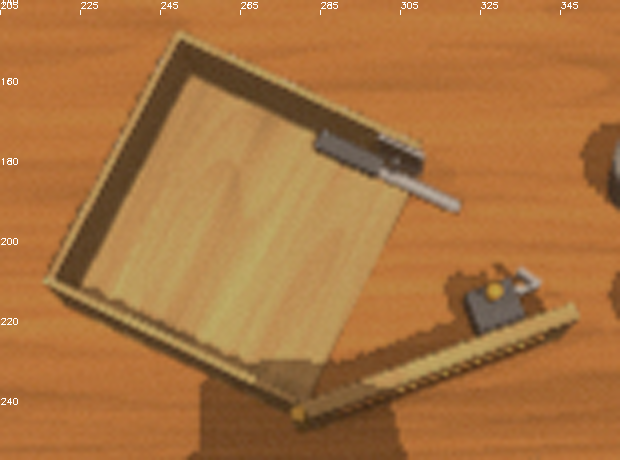

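```bash
python3 - <<'E'
from h import *
S,T=cam('scene'),cam('top')
P={'b-':((372.7,234.7),(249.5,148.2)),'b+':((362.5,159.5),(216.2,210.7)),'f+':((276.5,160.7),(279.5,242.5)),'f-':((278,235),(311,178))}
q={}
for k,(a,b) in P.items():
    p,e=tri(S,a,T,b);x,y=plane(S,a,.09),plane(T,b,.09);print(k,p.round(4),round(e,4),x[:2].round(4),y[:2].round(4));q[k]=(x+y)[:2]/2
B={'b-':(.095,-.1),'b+':(.095,.1),'f+':(-.095,.1),'f-':(-.095,-.1)}
A=np.array([B[k] for k in q]);W=np.array([q[k] for k in q])
Am,Wm=A.mean(0),W.mean(0);H=(A-Am).T@(W-Wm);yaw=np.arctan2(H[0,1]-H[1,0],H[0,0]+H[1,1])
c,s=np.cos(yaw),np.sin(yaw);R=np.array([[c,-s],[s,c]]);o=Wm-R@Am
print('yaw',yaw,'origin',o,'res',(W-(A@R.T+o)).round(4).tolist())
h=o+R@[-.095,.1]
g,_=tri(S,(207.5,210.7),T,(349.2,219.5));print('gate outer free top',g,plane(T,(349.2,219.5),.094),plane(S,(207.5,210.7),.094),'hinge',h)
g=(plane(T,(347.7,215.7),.094))[:2]-h; gl=R.T@g;print('gate inner local',gl,'angle',np.arctan2(-gl[0],-gl[1]))
# others
print('fob',plane(T,(391,166),0)[:2],'key',plane(T,(342,265),0)[:2])
for u in ((369,179),(376,215),(391,276)): print(plane(T,u,.075)[:2])
E
```

```text
b- [0.7313 0.1461 0.0854] 0.004 [0.734  0.1458] [0.7287 0.1439]
b+ [0.5555 0.2362 0.0867] 0.005 [0.5585 0.2367] [0.5537 0.2333]
f+ [0.4664 0.0659 0.083 ] 0.0038 [0.4727 0.0651] [0.4649 0.064 ]
f- [ 0.6435 -0.0215  0.0833] 0.0069 [ 0.6485 -0.0201] [ 0.6404 -0.0243]
yaw 1.099428405503171 origin [0.60016512 0.10553937] res [[-0.0011, 0.0001], [0.0019, -0.0006], [0.0008, -0.0018], [-0.0017, 0.0023]]
gate outer free top [ 0.52489621 -0.12300441  0.08499859] [ 0.52295382 -0.12317512  0.094     ] [ 0.53201793 -0.12269602  0.094     ] hinge [0.46793031 0.06630986]
gate inner local [-0.13594606 -0.1427005 ] angle 0.761162726372052
fob [ 0.69797351 -0.26871092] key [ 0.40793766 -0.11089632]
[ 0.63897421 -0.18590633]
[ 0.53732919 -0.19960901]
[ 0.37245968 -0.23013995]
```

Emit:
jog_arm --pt "0 0 0 0 0 -0.9 1" --pt "0 0 0 0 0 -0.9 1" --pt "0 0 0 0 0 -0.9 1" --pt "0 0 0 0 0 -0.9 1" --pt "0 0 0 0 0 -0.9 1" --pt "0 0 0 0 0 -0.9 1" --pt "0 0 0 0 0 -0.9 1" --pt "0 0 0 0 0 -0.9 1"

```text
time_s: 1.1
ee_pos: [0.1384, -0.5836, 0.2308]
ee_rot: [-2.677, -1.642, -0.001]
wrist_force: [0.1, -0.4, 0.3]
gripper_width: 1.0
grip_force: 0.0
```

Emit:
jog_arm --pt "0.85 0.39 0 0 0 0 1" --pt "0.85 0.39 0 0 0 0 1" --pt "0.85 0.39 0 0 0 0 1" --pt "0.85 0.39 0 0 0 0 1" --pt "0.85 0.39 0 0 0 0 1" --pt "0.85 0.39 0 0 0 0 1" --pt "0.85 0.39 0 0 0 0 1" --pt "0.85 0.39 0 0 0 0 1" --pt "0 0 0 0 0 0 1" --pt "0 0 0 0 0 0 1"

```text
time_s: 2.35
ee_pos: [0.4909, -0.3063, 0.2309]
ee_rot: [-2.68, -1.638, 0.001]
wrist_force: [-0.0, -0.1, 0.7]
gripper_width: 0.997
grip_force: 0.0
```

```bash
cat >> h.py <<'E'
def tool():
    s=monitor.state();return np.array(s['ee_pos']),Ro.from_rotvec(s['ee_rot']).as_matrix(),s
def jog(target):
    p,R,_=tool();return (R.T@(np.asarray(target)-p)/.06).round(3)
E
python3 - <<'E'
from h import *
p,R,s=tool();print(p,R.round(3).tolist(),s['joints'].round(3))
C=cam('wrist');a=capture('wrist');np.savez('w1.npz',a=a,K=C[0],R=C[1],t=C[2]);cv2.imwrite('pics/w1.png',a[:,:,::-1])
print(proj(C,(.491,-.304,.075)),proj(C,(.491,-.304,0)))
E
```

```text
[ 0.49094989 -0.30626191  0.23092108] [[0.456, 0.89, -0.001], [0.89, -0.456, 0.0], [-0.0, -0.001, -1.0]] [-0.783  0.04   0.029  1.561 -0.     1.261]
[279.14656196 185.42270901] [279.40225244 169.36236639]
```

View pics/w1.png

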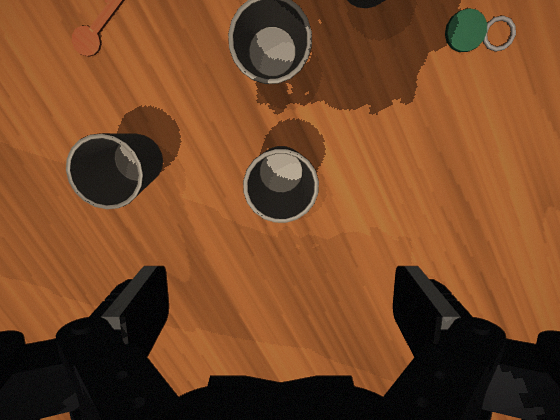

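The wrist view shows the target rim at (281,186), against a predicted (279,185), centred between the fingers. The neighbouring cups at (106,171) and (270,40) are clear of them. Descending and gripping.

Emit:
jog_arm --pt "0.03 0.01 0.8 0 0 0 1" --pt "0 0 0.8 0 0 0 1" --pt "0 0 0.8 0 0 0 1" --pt "0 0 0.6 0 0 0 1" --pt "0 0 0.38 0 0 0 1" --pt "0 0 0 0 0 0 1" --pt "0 0 0 0 0 0 0" --pt "0 0 0 0 0 0 0" --pt "0 0 0 0 0 0 0" --pt "0 0 0 0 0 0 0"

```text
time_s: 3.65
ee_pos: [0.493, -0.306, 0.0308]
ee_rot: [2.679, 1.636, -0.0]
wrist_force: [-3.6, 1.3, 7.5]
gripper_width: 0.697
grip_force: 62.9
```

Emit:
jog_arm --pt "0 0 -0.4 0 0 0 0" --pt "0 0 -0.7 0 0 0 0" --pt "0 0 -0.8 0 0 0 0" --pt "0 0 -0.7 0 0 0 0" --pt "0 0 -0.4 0 0 0 0" --pt "0 0 0 0 0 0 0"

```text
time_s: 4.4
ee_pos: [0.4936, -0.3061, 0.2116]
ee_rot: [2.677, 1.635, 0.002]
wrist_force: [-0.3, 0.1, -1.9]
gripper_width: 0.695
grip_force: 64.8
```

Emit:
jog_arm --pt "0.4 -0.09 0 0 0 0 0" --pt "0.8 -0.18 0 0 0 0 0" --pt "0.9 -0.2 0 0 0 0 0" --pt "0.9 -0.2 0 0 0 0 0" --pt "0.9 -0.2 0 0 0 0 0" --pt "0.9 -0.2 0 0 0 0 0" --pt "0.9 -0.2 0 0 0 0 0" --pt "0.8 -0.18 0 0 0 0 0" --pt "0.5 -0.1 0 0 0 0 0" --pt "0 0 0 0 0 0 0"

```text
time_s: 5.65
ee_pos: [0.601, 0.1131, 0.2068]
ee_rot: [-2.678, -1.641, 0.003]
wrist_force: [0.3, -0.9, -2.4]
gripper_width: 0.696
grip_force: 64.9
```

```bash
python3 - <<'E'
from h import *
p,R,s=tool();print(p,s['gripper_width'],s['grip_force'],s['wrist_force'],jog((.602,.110,p[2])))
a=capture('wrist');C=cam('wrist');cv2.imwrite('pics/w2.png',a[:,:,::-1]);np.savez('w2.npz',a=a,K=C[0],R=C[1],t=C[2])
o=np.array([.600,.1055]);c,s=np.cos(1.099),np.sin(1.099);M=np.array([[c,-s],[s,c]])
for l in((.095,-.1),(.095,.1)):print(proj(C,[*(o+M@l),.09]))
E
```

```text
[0.60102242 0.11314411 0.20676899] 0.6961077069832359 64.94458735442322 [ 0.28112845 -0.88154853 -2.41920375] [-0.039  0.038 -0.   ]
[438.56939263  66.3137668 ]
[128.67035662  66.51528054]
```

View pics/w2.png

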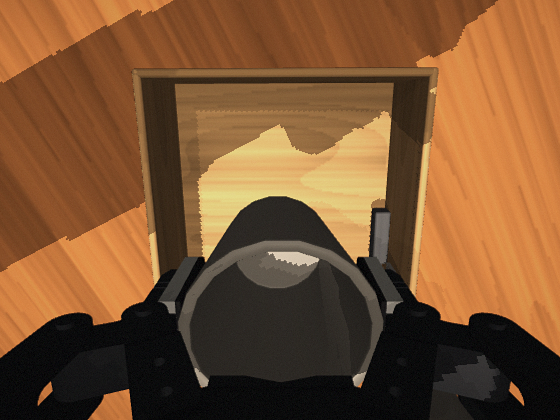

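The back corners appear at (133,69) and (437,69), against predictions of (129,66) and (439,66). The cubby pose is confirmed and the cup is held straight, so I'm lowering.

Emit:
jog_arm --pt "-0.04 0.04 0.5 0 0 0 0" --pt "0 0 0.7 0 0 0 0" --pt "0 0 0.7 0 0 0 0" --pt "0 0 0.5 0 0 0 0" --pt "0 0 0.25 0 0 0 0" --pt "0 0 0.08 0 0 0 0" --pt "0 0 0 0 0 0 0" --pt "0 0 0 0 0 0 0"

```text
time_s: 6.7
ee_pos: [0.6035, 0.1078, 0.0461]
ee_rot: [2.68, 1.637, 0.003]
wrist_force: [0.7, 0.0, -1.8]
gripper_width: 0.698
grip_force: 64.9
```

Emit:
jog_arm --pt "0 0 0.05 0 0 0 0" --pt "0 0 0.05 0 0 0 0" --pt "0 0 0 0 0 0 0"

```text
time_s: 7.08
ee_pos: [0.6023, 0.108, 0.0383]
ee_rot: [-2.681, -1.638, 0.001]
wrist_force: [-0.2, -0.2, -1.2]
gripper_width: 0.696
grip_force: 64.9
```

Emit:
jog_arm --pt "0 0 0.03 0 0 0 0" --pt "0 0 0 0 0 0 0"

```text
time_s: 7.32
ee_pos: [0.6027, 0.108, 0.037]
ee_rot: [2.681, 1.638, 0.0]
wrist_force: [0.0, 1.2, -1.2]
gripper_width: 0.697
grip_force: 64.9
```

Emit:
jog_arm --pt "0 0 0.025 0 0 0 0" --pt "0 0 0 0 0 0 0"

```text
time_s: 7.58
ee_pos: [0.6029, 0.1083, 0.0368]
ee_rot: [2.68, 1.638, 0.001]
wrist_force: [-5.0, 1.5, 9.9]
gripper_width: 0.7
grip_force: 65.1
```

Emit:
jog_arm --pt "0 0 0 0 0 0 1" --pt "0 0 0 0 0 0 1" --pt "0 0 0 0 0 0 1" --pt "0 0 0 0 0 0 1" --pt "0 0 -0.3 0 0 0 1" --pt "0 0 -0.6 0 0 0 1" --pt "0 0 -0.8 0 0 0 1" --pt "0 0 -0.8 0 0 0 1" --pt "0 0 -0.5 0 0 0 1" --pt "0 0 0 0 0 0 1"

```text
time_s: 8.82
ee_pos: [0.6042, 0.1079, 0.2199]
ee_rot: [2.678, 1.636, 0.008]
wrist_force: [0.3, 0.0, -0.5]
gripper_width: 0.998
grip_force: 0.0
```

```bash
python3 - <<'E'
from h import *
p,R,s=tool();print(p,s['gripper_width'],s['joints'].round(3))
a=capture('wrist');C=cam('wrist');b=capture('top')
v=np.hstack([cv2.resize(a,(420,315)),cv2.resize(b[140:260,200:360],(380,285)) if 0 else cv2.copyMakeBorder(cv2.resize(b[140:260,200:360],(380,285)),0,30,0,0,cv2.BORDER_CONSTANT)])
cv2.imwrite('pics/w3.png',v[:,:,::-1]);np.savez('w3.npz',a=a,K=C[0],R=C[1],t=C[2])
o=np.array([.600,.1055]);c,s=np.cos(1.099),np.sin(1.099);M=np.array([[c,-s],[s,c]])
for l in((0,0,.081),(-.095,.1,.09),(-.095,-.1,.09)):print(proj(C,[*(o+M@l[:2]),l[2]])*.75)
E
```

```text
[0.60417406 0.10793849 0.2199263 ] 0.9980736858969426 [-0.036  0.136  0.111  1.539 -0.     2.009]
[207.91309085 148.86555661]
[114.98457395 237.12785379]
[301.37647021 236.4189609 ]
```

View pics/w3.png

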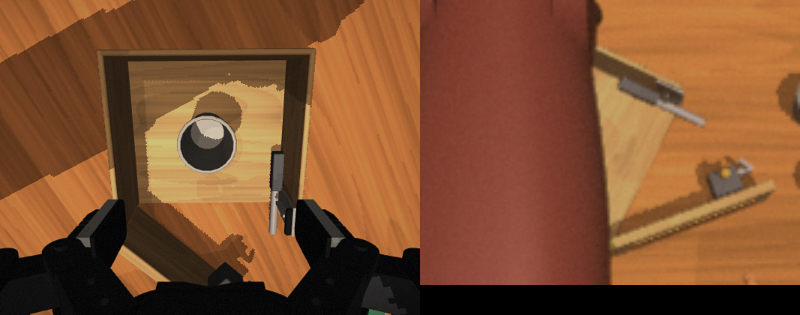

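The cup stands centred at about (208,144) in the half-size wrist view, roughly 4 mm behind the middle, and the gate is still open. Next is the approach to the gate's outer face.

```bash
cat >> h.py <<'E'
O=np.array([.600,.1055]);YAW=1.099
def rot(a): return np.array([[np.cos(a),-np.sin(a)],[np.sin(a),np.cos(a)]])
Hg=O+rot(YAW)@[-.095,.1]
def push(th,gap=0,y=-.165): # TCP xy with closed fingers 'gap' off the outer face
    off=.011*np.cos(th)+.0145*np.sin(th)
    return Hg+rot(YAW-th)@[-.014-off-gap,y]
E
python3 - <<'E'
from h import *
print('free outer',Hg+rot(YAW-.761)@[-.012,-.199],Hg+rot(YAW-.761)@[0,-.199])
q=push(.761,.03);print(q,jog([*q,.22]))
p,R,_=tool()
for t in np.arange(.76,0,-.1): print(round(t,2),push(t).round(4),((R.T@[*(push(t-.1)-push(t)),0])/.06).round(3))
E
```

```text
free outer [ 0.52241594 -0.1253926 ] [ 0.53373698 -0.12141339]
[ 0.46400309 -0.10988492] [-4.285 -0.399 -0.07 ]
0.76 [ 0.4925 -0.0999] [0.179 0.223 0.   ]
0.66 [ 0.5093 -0.0964] [0.204 0.205 0.   ]
0.56 [ 0.5258 -0.0912] [0.226 0.184 0.   ]
0.46 [ 0.5418 -0.0842] [0.246 0.161 0.   ]
0.36 [ 0.5572 -0.0754] [0.264 0.134 0.   ]
0.26 [ 0.5716 -0.065 ] [0.279 0.106 0.   ]
0.16 [ 0.5849 -0.053 ] [0.29  0.076 0.   ]
0.06 [ 0.5969 -0.0396] [0.298 0.044 0.   ]
```

Emit:
jog_arm --pt "-0.5 -0.05 0 0 0 0 0" --pt "-0.8 -0.07 0 0 0 0 0" --pt "-0.8 -0.07 0 0 0 0 0" --pt "-0.8 -0.07 0 0 0 0 0" --pt "-0.8 -0.07 0 0 0 0 0" --pt "-0.6 -0.07 0 0 0 0 0" --pt "0 0 0 0 0 0 0" --pt "0 0 0 0 0 0 0"

```text
time_s: 9.93
ee_pos: [0.4633, -0.1102, 0.2147]
ee_rot: [-2.68, -1.637, 0.001]
wrist_force: [0.2, -0.7, -0.4]
gripper_width: 0.002
grip_force: 0.0
```

```bash
python3 - <<'E'
from h import *
p,R,s=tool();print(p,s['ee_rot'],s['gripper_width'],s['wrist_force']);print(jog([*push(.761,.03),.05]))
E
```

```text
[ 0.46327222 -0.11020719  0.21468094] [-2.68034520e+00 -1.63666371e+00  5.25222997e-04] 0.0017276286705408463 [ 0.24354026 -0.66572211 -0.35859672]
[0.01  0.011 2.745]
```

Emit:
jog_arm --pt "0 0 0.5 0 0 0 0" --pt "0 0 0.7 0 0 0 0" --pt "0 0 0.7 0 0 0 0" --pt "0 0 0.5 0 0 0 0" --pt "0 0 0.3 0 0 0 0" --pt "0 0 0 0 0 0 0"

```text
time_s: 10.68
ee_pos: [0.463, -0.1097, 0.0524]
ee_rot: [-2.679, -1.638, 0.002]
wrist_force: [0.0, -0.6, 0.8]
gripper_width: 0.004
grip_force: 0.0
```

Emit:
jog_arm --pt "0.07 0.07 0 0 0 0 0" --pt "0.07 0.07 0 0 0 0 0" --pt "0.07 0.07 0 0 0 0 0" --pt "0.07 0.07 0 0 0 0 0" --pt "0.07 0.07 0 0 0 0 0" --pt "0.07 0.07 0 0 0 0 0" --pt "0.07 0.07 0 0 0 0 0" --pt "0 0 0 0 0 0 0"

```text
time_s: 11.68
ee_pos: [0.5033, -0.0978, 0.0533]
ee_rot: [-2.681, -1.638, 0.0]
wrist_force: [-0.3, -1.0, 0.0]
gripper_width: 0.001
grip_force: 0.0
```

Emit:
jog_arm --pt "0.07 0.07 0 0 0 0 0" --pt "0.07 0.07 0 0 0 0 0" --pt "0.07 0.065 0 0 0 0 0" --pt "0.075 0.06 0 0 0 0 0" --pt "0.075 0.06 0 0 0 0 0" --pt "0.08 0.055 0 0 0 0 0" --pt "0.08 0.055 0 0 0 0 0" --pt "0.08 0.05 0 0 0 0 0" --pt "0.08 0.05 0 0 0 0 0" --pt "0 0 0 0 0 0 0"

```text
time_s: 12.92
ee_pos: [0.5505, -0.076, 0.0534]
ee_rot: [2.681, 1.638, -0.0]
wrist_force: [-0.5, -0.1, -0.8]
gripper_width: -0.002
grip_force: 0.0
```

```bash
python3 - <<'E'
from h import *
p,R,s=tool();print(p,s['wrist_force'])
from scipy.optimize import minimize_scalar as m
t=m(lambda t:np.hypot(*(push(t)-p[:2])),bounds=(0,1),method='bounded').x;print(t,R.T@[*(p[:2]-push(t)),0])
a=capture('top');cv2.imwrite('pics/t4.png',cv2.resize(a[130:280,200:400],None,fx=4,fy=4)[:,:,::-1])
E
```

```text
[ 0.55050344 -0.07604262  0.05336563] [-0.53985921 -0.1145777  -0.75331712]
0.3940664105513993 [ 1.58728105e-03 -2.52449398e-03 -2.30616220e-07]
```

View pics/t4.png

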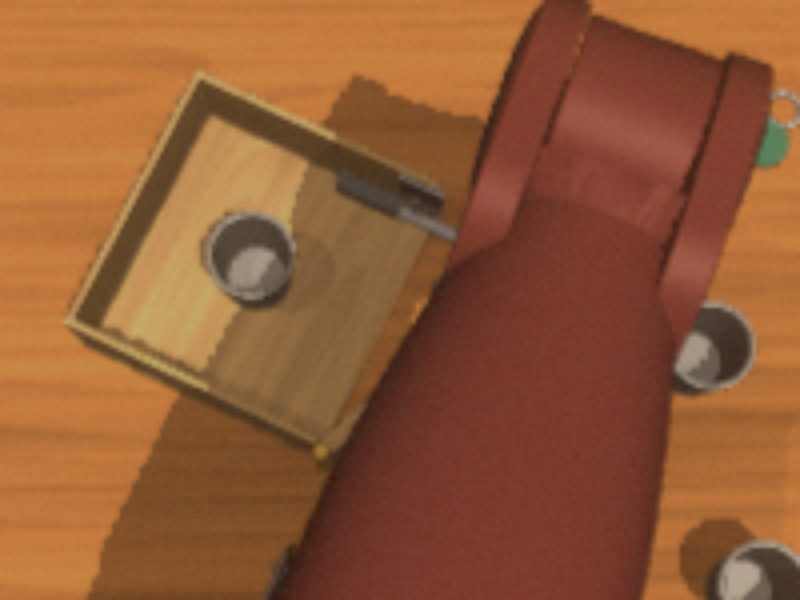

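The gate has followed the fingers to about 0.39 rad and the cup stands inside. Continuing.

Emit:
jog_arm --pt "0.08 0.04 0 0 0 0 0" --pt "0.08 0.04 0 0 0 0 0" --pt "0.08 0.035 0 0 0 0 0" --pt "0.08 0.035 0 0 0 0 0" --pt "0.08 0.03 0 0 0 0 0" --pt "0 0 0 0 0 0 0"

```text
time_s: 13.72
ee_pos: [0.571, -0.0595, 0.0534]
ee_rot: [2.68, 1.638, -0.0]
wrist_force: [0.0, -0.3, 0.3]
gripper_width: -0.001
grip_force: 0.0
```

Emit:
jog_arm --pt "0.04 0.014 0 0 0 0 0" --pt "0.04 0.014 0 0 0 0 0" --pt "0.04 0.014 0 0 0 0 0" --pt "0 0 0 0 0 0 0"

```text
time_s: 14.22
ee_pos: [0.5764, -0.0545, 0.0534]
ee_rot: [2.681, 1.638, 0.0]
wrist_force: [0.2, -1.2, 0.1]
gripper_width: 0.004
grip_force: 0.0
```

Emit:
jog_arm --pt "0.03 0.008 0 0 0 0 0" --pt "0.03 0.008 0 0 0 0 0" --pt "0 0 0 0 0 0 0"

```text
time_s: 14.6
ee_pos: [0.5788, -0.0518, 0.0533]
ee_rot: [2.681, 1.638, -0.0]
wrist_force: [-1.3, -1.1, -1.0]
gripper_width: 0.003
grip_force: 0.0
```

Emit:
jog_arm --pt "0.03 0.008 0 0 0 0 0" --pt "0.03 0.008 0 0 0 0 0" --pt "0 0 0 0 0 0 0"

```text
time_s: 14.98
ee_pos: [0.5814, -0.0489, 0.0533]
ee_rot: [2.681, 1.638, -0.0]
wrist_force: [-1.7, -1.5, -0.0]
gripper_width: -0.004
grip_force: 0.0
```

Emit:
jog_arm --pt "0.03 0.006 0 0 0 0 0" --pt "0 0 0 0 0 0 0"

```text
time_s: 15.22
ee_pos: [0.5825, -0.0475, 0.0534]
ee_rot: [2.681, 1.638, -0.0]
wrist_force: [-1.2, -1.6, -0.1]
gripper_width: -0.006
grip_force: 0.0
```

Emit:
jog_arm --pt "0.03 0.006 0 0 0 0 0" --pt "0 0 0 0 0 0 0"

```text
time_s: 15.48
ee_pos: [0.5837, -0.0461, 0.0534]
ee_rot: [2.681, 1.638, 0.0]
wrist_force: [-1.0, -1.8, 0.6]
gripper_width: -0.003
grip_force: 0.0
```

Emit:
jog_arm --pt "0.03 0.006 0 0 0 0 0" --pt "0 0 0 0 0 0 0"

```text
time_s: 15.72
ee_pos: [0.5848, -0.0447, 0.0534]
ee_rot: [2.681, 1.638, 0.0]
wrist_force: [-1.1, -2.1, -0.3]
gripper_width: -0.002
grip_force: 0.0
```

Emit:
jog_arm --pt "0.03 0.004 0 0 0 0 0" --pt "0 0 0 0 0 0 0"

```text
time_s: 15.98
ee_pos: [0.5858, -0.0432, 0.0534]
ee_rot: [2.681, 1.638, -0.0]
wrist_force: [-0.1, -1.9, -0.2]
gripper_width: -0.0
grip_force: 0.0
```

Emit:
jog_arm --pt "0.025 0.003 0 0 0 0 0" --pt "0 0 0 0 0 0 0"

```text
time_s: 16.23
ee_pos: [0.5867, -0.042, 0.0534]
ee_rot: [2.681, 1.638, -0.0]
wrist_force: [-1.6, -3.3, -0.4]
gripper_width: 0.0
grip_force: 0.0
```

Emit:
jog_arm --pt "0.025 0.003 0 0 0 0 0" --pt "0 0 0 0 0 0 0"

```text
time_s: 16.48
ee_pos: [0.5874, -0.0407, 0.0534]
ee_rot: [2.681, 1.638, -0.0]
wrist_force: [-2.5, -3.7, 0.3]
gripper_width: -0.004
grip_force: 0.0
```

Force is rising to about 4.5 N, so the bevel is riding up. Smaller steps from here.

Emit:
jog_arm --pt "0.02 0.002 0 0 0 0 0" --pt "0 0 0 0 0 0 0"

```text
time_s: 16.73
ee_pos: [0.5882, -0.0397, 0.0534]
ee_rot: [2.681, 1.638, 0.0]
wrist_force: [-2.9, -3.4, 0.1]
gripper_width: 0.001
grip_force: 0.0
```

Emit:
jog_arm --pt "0.02 0.002 0 0 0 0 0" --pt "0 0 0 0 0 0 0"

```text
time_s: 16.98
ee_pos: [0.5889, -0.0387, 0.0534]
ee_rot: [2.681, 1.638, 0.0]
wrist_force: [-1.1, -4.6, 0.3]
gripper_width: 0.002
grip_force: 0.0
```

Emit:
jog_arm --pt "0.02 0.002 0 0 0 0 0" --pt "0 0 0 0 0 0 0"

```text
time_s: 17.23
ee_pos: [0.5895, -0.0378, 0.0534]
ee_rot: [2.681, 1.638, 0.0]
wrist_force: [-1.6, -4.9, -0.2]
gripper_width: 0.002
grip_force: 0.0
```

Emit:
jog_arm --pt "0.02 0.002 0 0 0 0 0" --pt "0 0 0 0 0 0 0"

```text
time_s: 17.48
ee_pos: [0.5902, -0.0368, 0.0534]
ee_rot: [2.681, 1.637, 0.0]
wrist_force: [-1.6, -4.7, -0.0]
gripper_width: 0.002
grip_force: 0.0
```

Emit:
jog_arm --pt "0.02 0.002 0 0 0 0 0" --pt "0 0 0 0 0 0 0"

```text
time_s: 17.73
ee_pos: [0.5909, -0.0359, 0.0534]
ee_rot: [2.681, 1.637, -0.0]
wrist_force: [-1.7, -5.9, 0.4]
gripper_width: 0.0
grip_force: 0.0
```

Emit:
jog_arm --pt "0.02 0.002 0 0 0 0 0" --pt "0 0 0 0 0 0 0"

```text
time_s: 17.98
ee_pos: [0.5915, -0.035, 0.0535]
ee_rot: [2.681, 1.637, -0.0]
wrist_force: [-2.3, -5.8, 0.6]
gripper_width: 0.002
grip_force: 0.0
```

Emit:
jog_arm --pt "0.02 0.002 0 0 0 0 0" --pt "0 0 0 0 0 0 0"

```text
time_s: 18.23
ee_pos: [0.5922, -0.0335, 0.0535]
ee_rot: [2.681, 1.638, 0.001]
wrist_force: [-0.8, -3.8, 0.2]
gripper_width: -0.003
grip_force: 0.0
```

Emit:
jog_arm --pt "0.02 0.001 0 0 0 0 0" --pt "0 0 0 0 0 0 0"

```text
time_s: 18.48
ee_pos: [0.5928, -0.0325, 0.0534]
ee_rot: [2.681, 1.638, 0.0]
wrist_force: [-0.2, -3.2, 0.3]
gripper_width: -0.004
grip_force: 0.0
```

Emit:
jog_arm --pt "0.02 0.001 0 0 0 0 0" --pt "0 0 0 0 0 0 0"

```text
time_s: 18.73
ee_pos: [0.5934, -0.0315, 0.0534]
ee_rot: [2.681, 1.638, 0.0]
wrist_force: [-0.8, -4.0, 1.6]
gripper_width: -0.001
grip_force: 0.0
```

Emit:
jog_arm --pt "0.02 0.001 0 0 0 0 0" --pt "0 0 0 0 0 0 0"

```text
time_s: 18.98
ee_pos: [0.5939, -0.0304, 0.0534]
ee_rot: [2.681, 1.638, 0.0]
wrist_force: [-1.5, -3.5, 0.6]
gripper_width: 0.001
grip_force: 0.0
```

Emit:
jog_arm --pt "0.02 0.001 0 0 0 0 0" --pt "0 0 0 0 0 0 0"

```text
time_s: 19.23
ee_pos: [0.5945, -0.0294, 0.0534]
ee_rot: [2.681, 1.638, -0.0]
wrist_force: [-0.8, -3.8, 1.2]
gripper_width: 0.002
grip_force: 0.0
```

Emit:
jog_arm --pt "0.012 0 0 0 0 0 0" --pt "0 0 0 0 0 0 0"

```text
time_s: 19.48
ee_pos: [0.5948, -0.0288, 0.0534]
ee_rot: [2.681, 1.638, -0.0]
wrist_force: [-0.4, -4.0, 0.8]
gripper_width: 0.002
grip_force: 0.0
```

Emit:
jog_arm --pt "0.012 0 0 0 0 0 0" --pt "0 0 0 0 0 0 0"

```text
time_s: 19.73
ee_pos: [0.5951, -0.0283, 0.0534]
ee_rot: [2.681, 1.638, -0.0]
wrist_force: [-1.1, -5.7, 1.0]
gripper_width: 0.0
grip_force: 0.0
```

Emit:
jog_arm --pt "0.012 0 0 0 0 0 0" --pt "0 0 0 0 0 0 0"

```text
time_s: 19.98
ee_pos: [0.5953, -0.0281, 0.0534]
ee_rot: [2.681, 1.637, -0.002]
wrist_force: [-2.8, -7.5, 1.9]
gripper_width: 0.001
grip_force: 0.0
```

Emit:
jog_arm --pt "0.012 0 0 0 0 0 0" --pt "0 0 0 0 0 0 0"

```text
time_s: 20.23
ee_pos: [0.5954, -0.028, 0.0534]
ee_rot: [2.681, 1.636, -0.003]
wrist_force: [-3.7, -8.4, 1.8]
gripper_width: 0.0
grip_force: 0.0
```

The tool has stopped advancing while force climbs, which matches the firm stop. I'll back off slowly to see whether the gate follows.

Emit:
jog_arm --pt "-0.03 0 0 0 0 0 0" --pt "-0.03 0 0 0 0 0 0" --pt "-0.03 0 0 0 0 0 0" --pt "0 0 0 0 0 0 0"

```text
time_s: 20.72
ee_pos: [0.5932, -0.0313, 0.0532]
ee_rot: [-2.68, -1.638, -0.0]
wrist_force: [-0.3, -0.2, -0.4]
gripper_width: 0.001
grip_force: 0.0
```

Emit:
jog_arm --pt "-0.04 0 0 0 0 0 0" --pt "-0.04 0 0 0 0 0 0" --pt "-0.04 0 0 0 0 0 0" --pt "0 0 0 0 0 0 0"

```text
time_s: 21.22
ee_pos: [0.5899, -0.0383, 0.0534]
ee_rot: [2.681, 1.637, -0.0]
wrist_force: [0.2, 0.3, 0.1]
gripper_width: -0.001
grip_force: 0.0
```

Force dropped to zero, so the gate isn't following: it's latched. I'll withdraw fully and check by camera.

Emit:
jog_arm --pt "-0.2 0 0 0 0 0 0" --pt "-0.5 0 0 0 0 0 0" --pt "-0.4 0 0 0 0 0 0" --pt "0 0 -0.5 0 0 0 0" --pt "0 0 -0.8 0 0 0 0" --pt "0 0 -0.8 0 0 0 0" --pt "0 0 -0.5 0 0 0 0" --pt "0 0 0 0 0 0 0" --pt "0 0 0 0 0 0 0"

```text
time_s: 22.35
ee_pos: [0.5594, -0.0971, 0.2085]
ee_rot: [-2.681, -1.637, 0.001]
wrist_force: [-0.8, -0.5, -0.1]
gripper_width: -0.0
grip_force: 0.0
```

```bash
python3 - <<'E'
from h import *
p,R,s=tool();print(p,s['wrist_force'],s['joint_vel'].round(3))
a=capture('scene');w=capture('wrist')
cv2.imwrite('pics/f.png',np.hstack([cv2.resize(a[130:300,140:390],(440,300)),cv2.resize(w,(360,300))])[:,:,::-1])
E
```

```text
[ 0.55944594 -0.09710017  0.20846211] [-0.78586057 -0.45871832 -0.08754045] [ 0.004  0.008 -0.015 -0.001 -0.     0.003]
```

View pics/f.png

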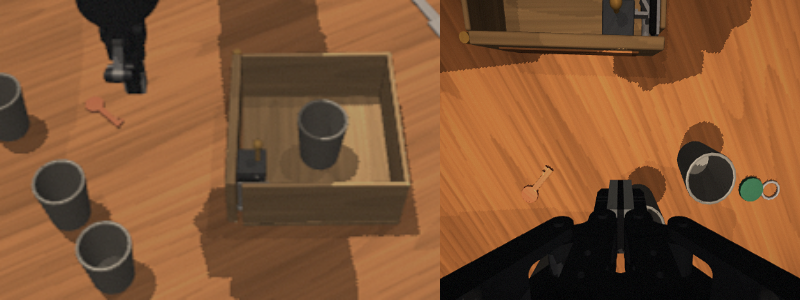

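In the left picture (scene) the gate sits nearly flush at about (237,125) and the cup stands upright at (322,133). The key, fob and ring are undisturbed. Handing in.

```bash
python3 -c "
from cell import workorder
print(workorder.finish_job())"
```

```text
the job is handed in; nothing more can be done
None
```

I handed the job in with the rightmost grey cup standing upright in the middle of the cubby and the gate latched shut; the push peaked at about 9 N and no bystander was touched, but the hand-in returned no verdict.

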